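Fit the idler wheel and hold the belt tensioner back

TASK

Slide the smooth steel idler wheel that lies loose on the bench down onto the bare stub axle of the belt tensioner until it sits on its shoulder, and let go of it. Then push the tensioner arm back against its spring by its upright black hand grip, past the third and last ratchet click and a little further, so that your push and not the pawl carries the spring, and finish while still holding it there so that a mate can lay the new belt on. Leave the other things on the bench where they are.

Things in the scene. Friction and masses are not known exactly. Their poses are not given: they have to be found in the camera images.
- idler_center (a point): Loose plain steel idler wheel with a smooth flat face (no groove): outside diameter 52 mm, height 32 mm, through bore 19 mm, about 0.3 kg. It lies flat on the bench, bore upright, on either side of the belt-drive plate. The point is the wheel's centre, half-way up (16 mm above its underside). The same either way up.
- stub_tip (a point): Centre of the top of the bare stub axle on the tensioner arm: an upright steel pin of 16 mm diameter, its top 9 mm tapering to 10 mm, standing 36 mm above a round shoulder of 27 mm diameter. The shoulder stands 10 mm above the flat steel arm below it and 86 mm above the bench. Seated, the idler wheel rests on the shoulder with its centre 20 mm below this point. The axes turn with the arm; z is up. The large pulley's rim passes about 50 mm from the seated wheel's edge.
- pivot (a point): Point on the upright pivot axis of the tensioner arm, at the level of the arm's upper face (76 mm above the bench). The stub axle's axis is 131 mm and the hand grip's axis 155 mm from it; seen from above at rest, the grip lies 39.5 degrees further counter-clockwise about the pivot than the stub.
- grip_center (a point): Centre of the upright round black hand grip at the end of the tensioner arm's other limb: 16 mm diameter, 74 mm tall, from 76 mm to 150 mm above the bench; the point is half-way up (113 mm). Pushed back, it moves on an arc of 155 mm radius about the pivot, counter-clockwise seen from above. At rest the free space on its side towards the stub axle is more than 50 mm (also with the wheel fitted), so closed fingers fit there from above.
- tensioner (a joint): Angle of the tensioner arm in rad, 0 at rest, growing as it is pushed back (counter-clockwise from above). The spring needs about 6 N at the grip at the start and 11 N at the end, up to 4 N more while a tooth passes the pawl; as the pawl drops in, the arm jumps ahead a few mm. The pawl clicks in and would catch the arm at about 0.17, 0.32 and 0.47; the rubber back stop is at 0.64. Let go of, the arm springs back to the last tooth passed.
- pawl (a joint): Travel of the sprung pawl slider in m: 0 with its nose down between the teeth, about 0.0055 as a tooth's tip passes beneath it. It works by itself.
- v_pulley: Bystander: loose dark steel V-belt pulley, 72 mm diameter, 32 mm high, with one deep groove and a raised hub. Origin at the centre of its underside.
- grease_tin: Bystander: round metal tin with a lid, 71 mm diameter, 58 mm high. Origin at the centre of its underside.
- squeeze_bottle: Bystander: white plastic squeeze bottle with a spout, 62 mm diameter, 180 mm high. Origin at the centre of its underside.
Mind the look-alikes: they are no part of the job. What is shaped like the part that bears idler_center but orange or yellow is not meant.

How it is judged:
On the way, in this order (a step that is already met when the one before it is completed fails the run):
1. the idler wheel sits on the shoulder of the stub axle and has been let go (horizontal distance between idler_center and stub_tip below 0.004 m and z of idler_center in the frame of stub_tip below -0.017 m and angle between the z axis of idler_center and the z axis of stub_tip, either way round below 0.1 rad and contact force between the fingers and idler below 0.3 N), for 0.3 s.
2. the tensioner arm has been pushed past its last click, with the pawl dropped in behind the last tooth (value of joint tensioner above 0.5 rad and value of joint pawl below 0.002 m), for 0.1 s.
At the end, for the whole second after the job is handed in: The robot still pushes the tensioner arm (over 3 N on it) and keeps it still beyond the last catch, above 0.50 rad (the pawl alone holds it at 0.47), pawl dropped in (under 2 mm); the idler wheel is upright on the stub axle, within 3 mm of fully down, and untouched by the fingers (all of step 1 and all of step 2 and velocity of joint tensioner between -0.1 and 0.1 rad/s and contact force between any of the fingers, the arm and tensioner above 3 N); the arm keeps its last pose, push and grip.
It fails at once if a bystander (grooved pulley, grease tin or squeeze bottle) was pushed more than 30 mm from its place (distance of any of v_pulley, grease_tin, squeeze_bottle from where it was at the start of the episode above 0.03 m).
It also fails if it takes over 64 s, if anything falls off the work surface, if the arm or the gripper's body presses on something with over 40 N, if the wrist force passes 120 N, or if a joint passes its speed limit or range.

ROBOT

A 6-joint arm with a two-finger parallel gripper is mounted at the origin on the work surface. World frame = base frame: x ahead of the robot, y to its left, z up, the work surface at z = 0. Lengths are in m, angles in rad, forces in N, time in s.
With the tool pointing down it reaches from about 0.35 to 0.775 m from the base axis. Payload 7.3 kg.
Tool frame: the origin (TCP) lies midway between the tips of the shut fingers; the grasp point (between the pads) lies 19 mm behind it (robot.tcp_to_grasp is the distance from the TCP to the grasp point, in m); x points along the fingers, z is the direction in which the jaws open and shut, and the axes are right-handed (so a half turn about x gives the same grasp; the last joint's range is limited). The gripper opens to 92 mm and grips with 3 to 60 N. Pads are 19 mm wide; open, the fingers measure 130 mm over their backs; the gripper's body (75 mm by 190 mm) begins 47 mm behind the grasp point.
Start: joints at [-1.466, 0.342, 1.524, -0, 1.275, -0.146], TCP at [0.13, -0.509, 0.227] pointing down, gripper open.
Joint ranges: [-2.53, 2.53], [-0.77, 2.02], [0.04, 2.7], [-1, 4.14], [0.28, 2.66], [-3.11, 3.11]. Speed limits (rad/s): [2.57, 2.57, 3.14, 3.14, 3.14, 3.14].

INTERFACE

Orientations are given as [roll, pitch, yaw] about the fixed x, y, z axes, in that order (R = Rz(yaw) Ry(pitch) Rx(roll)).
In Python, from cell import robot gives the robot as it stands.
- The arm moves only by the tool move_arm, never from a script. Its argument "deltas" is a list of rows, each an object with "dp": the shift along the tool's x, y, z in m, a list of three; "turn": the turn, a rotation vector about the tool's x, y, z in degrees, a list of three. A call has 1 to 10 rows; each row is the pose to reach, as a shift and turn from the pose commanded when the call began, along the tool's axes at that moment; what a row does not reach only later rows make up. A row lasts 1/10 s, in which the tool goes at most 50 mm and 8.59 degrees, less where a joint would pass 70% of its speed; a pose out of reach is approached as far as the arm can. A call with a gripper value outside its range is refused whole. "hand" is the finger opening in m, from 0 to 0.0918, set as the call begins (left out, the last holds). The fingers move at their own pace and stop on an object; "squeeze" is the grip in N (left out, the last holds). Time passes only in rows, so rows that repeat a pose let the fingers close. It gives the time, the measured TCP pose, the force and the opening at its end, in the units of the state.
- robot.observe(): the state, without advancing time (a new reading comes with each control period).
- robot.read_camera(name): name is "scene" or "top"; returns (picture, depth): 480x640x3 uint8, red, green, blue; 480x640 float32, m along the optical axis (not along the pixel's ray), 0 where there is no reading.
- robot.camera_info(name): a dict with "fx", "fy", "cx", "cy" (pixels), "R" (3x3) and "t" (3): a world point X has camera coordinates R X + t. Camera axes: x right, y down, z forward; pixel columns grow to the right and rows downward; lengths in m; the calibration is good to about 2 mm. A picture is of the moment at which its call begins. camera_info takes no time and is no camera call.
- robot.hand_in(): hands the job in, once; it reports no verdict.
The state is a dict: "time": time; "qpos": joint angles; "qvel": joint speeds; "joint_efforts": joint torques, N m; "tool_pos": TCP position; "tool_rot": TCP orientation; "contact_force": force on the tool from outside, world axes, zero at the start; "torque": the same for the moment, N m; "opening": finger opening in m.
Only numpy, scipy, OpenCV 4.12 (cv2) and the standard library are available. Lean on these libraries where they do the work, as an engineer would, in place of code of your own. Each camera call takes 0.05 s, during which the arm holds its last target.

## Working session

There is one attempt and no reset: what is moved stays moved. The work goes in short steps, Python scripts to look and compute and a tool call to move; the robot and the scene stay as the last step left them, time stands still between calls to the robot, and variables do not carry over. Pictures are saved under pics/ and viewed, and the job is handed in when it is done.

Besides the shell and the picture viewer there is one more tool, called after "Request:" as a command line: name --argument value ..., lists and objects as JSON in quotes. move_arm: Moves the arm, as the interface text tells. Its arguments: {"type":"object","properties":{"deltas":{"type":"array"},"hand":{"type":"number"},"squeeze":{"type":"number"}},"required":["deltas"]}

```bash
mkdir -p pics
cat > h.py <<'E'
import numpy as np, cv2
from cell import robot
def snap(n,tag):
    p,d=robot.read_camera(n); cv2.imwrite(f'pics/{tag}.png',p[:,:,::-1]); np.savez(f'pics/{tag}.npz',p=p,d=d); return p,d
def load(tag):
    z=np.load(f'pics/{tag}.npz'); return z['p'],z['d']
def ray(n,u,v):
    c=robot.camera_info(n);R=np.array(c['R']);t=np.array(c['t'])
    return -R.T@t, R.T@np.array([(u-c['cx'])/c['fx'],(v-c['cy'])/c['fy'],1])
def onz(n,u,v,z):
    o,d=ray(n,u,v); return o+d*(z-o[2])/d[2]
def dpt(n,u,v,d):
    o,r=ray(n,u,v); return o+r*d
def proj(n,X):
    c=robot.camera_info(n);x=np.array(c['R'])@X+np.array(c['t']);return c['fx']*x[0]/x[2]+c['cx'],c['fy']*x[1]/x[2]+c['cy']
def cloud(n,D):
    c=robot.camera_info(n);v,u=np.mgrid[:480,:640];P=np.stack([(u-c['cx'])/c['fx'],(v-c['cy'])/c['fy'],np.ones_like(u)],-1)*D[...,None]
    return (P-np.array(c['t']))@np.array(c['R'])
E
python3 - <<'E'
from h import *
snap('scene','s0');snap('top','t0');print(robot.observe())
for n in('scene','top'):print(robot.camera_info(n), ray(n,320,240))
E
```

```text
{'time': 0.1, 'qpos': array([-1.46598957e+00,  3.42632609e-01,  1.52489781e+00, -1.60699648e-05,
        1.27535850e+00, -1.46039628e-01]), 'qvel': array([-0.00076383, -0.00072421, -0.00368648, -0.00041097, -0.0005829 ,
       -0.00161255]), 'joint_efforts': array([ 9.97704592e-04, -4.32005060e+01, -2.44694173e+01,  7.18611851e-02,
        5.25260519e-02, -5.08603114e-05]), 'tool_pos': array([ 0.13027823, -0.50822793,  0.22613332]), 'tool_rot': array([3.00740783, 1.56949997, 1.68746257]), 'contact_force': array([ 0.3874051 ,  0.49953327, -0.25536901]), 'torque': array([-0.03597333, -0.01433238, -0.04108921]), 'opening': 0.0914908262758265}
{'fx': 450.8015338760847, 'fy': 450.8015338760847, 'cx': 316.8175163712475, 'cy': 229.78105621849366, 'R': array([[-0.14474162,  0.98943613, -0.00812435],
       [ 0.61008687,  0.08277743, -0.78799867],
       [-0.77900184, -0.11901277, -0.61562333]]), 't': array([ 0.09954263, -0.26270432,  1.74164182])} (array([1.53142261, 0.13053253, 0.86599341]), array([-0.76619398, -0.1101513 , -0.63354335]))
{'fx': 594.2433120790756, 'fy': 594.2433120790756, 'cx': 321.0607459417712, 'cy': 244.4019518622751, 'R': array([[ 0.02600854, -0.99949045,  0.01850415],
       [-0.98968622, -0.02835306, -0.14041829],
       [ 0.14087139, -0.01466123, -0.98991934]]), 't': array([-0.04483825,  0.56865593,  1.31615856])} (array([ 0.37854803, -0.00939577,  1.3835702 ]), array([ 0.14815622, -0.01266708, -0.9889122 ]))
```

View pics/s0.png

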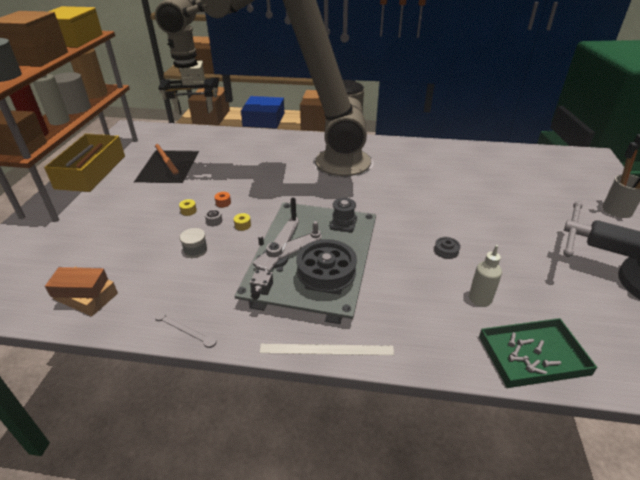

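View pics/t0.png

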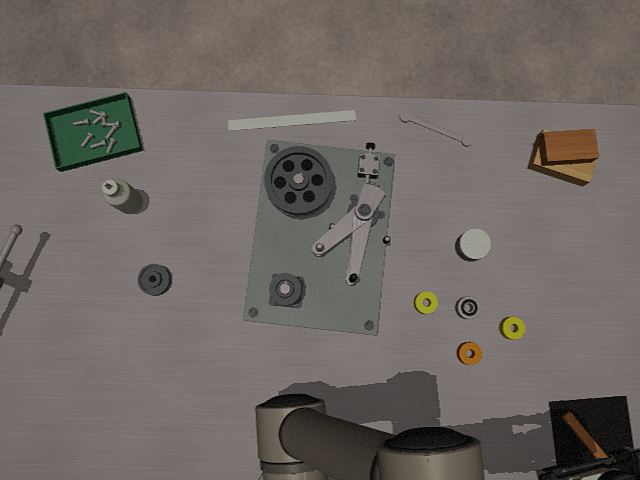

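Things that could be taken for the idler in the top view: grey wheel (467,308), yellow (426,302) and (513,328), orange (470,353), dark V-pulley (154,279). By the description it is the grey one. Next: a close crop of it and of the tensioner.

Run:
```python
from h import *
p,d=load('t0')
a=cv2.resize(p[280:340,410:540],None,fx=6,fy=6,interpolation=2)
b=cv2.resize(p[170:300,290:400],None,fx=4.5,fy=4.5,interpolation=2)
cv2.imwrite('pics/c1.png',a[:,:,::-1]);cv2.imwrite('pics/c2.png',b[:,:,::-1])
q,e=load('s0')
b=cv2.resize(q[190:300,235:365],None,fx=6,fy=5.4,interpolation=2);cv2.imwrite('pics/c3.png',b[:,:,::-1])
C=cloud('top',d);H=C[...,2]
for n,(u,v),z in [('wheel',(467,308),.032),('piv',(364,211),.09),('stub',(319,247),.122),('grip',(353,279),.15)]:
    print(n,onz('top',u,v,z),C[v,u])
m=(np.hypot(*(C[...,:2]-C[308,467,:2]).transpose(2,0,1))<.045)&(H>.022)&(H<.045)
P=C[m];print(m.sum(),P.mean(0),P.min(0),P.max(0),(P[:,:2].min(0)+P[:,:2].max(0))/2)
(c,r)=cv2.minEnclosingCircle(np.argwhere(m)[:,::-1].astype(np.float32));print(c,r,onz('top',*c,.032))
```

```text
wheel [ 0.43439811 -0.36493024  0.032     ] [ 0.43578027 -0.37372888 -0.00144819]
piv [ 0.6402198  -0.12189606  0.09      ] [ 0.63683814 -0.12044218  0.10671717]
stub [ 0.55232865 -0.02381116  0.122     ] [ 0.55221559 -0.02380178  0.12282073]
grip [ 0.48327065 -0.09603687  0.15      ] [ 0.48377152 -0.09645126  0.14410007]
370 [ 0.43632776 -0.3692912   0.03000663] [ 0.41180743 -0.39719084  0.02202918] [ 0.46209696 -0.3438112   0.03787413] [ 0.4369522  -0.37050102]
(468.31689453125, 307.26055908203125) 11.81198501586914 [ 0.4361522  -0.36795236  0.032     ]
```

View pics/c1.png

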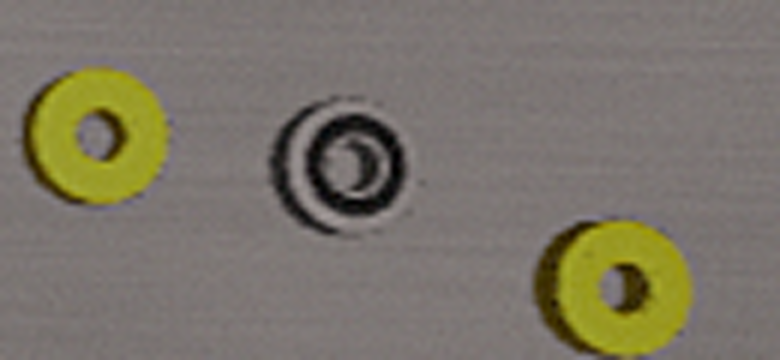

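View pics/c2.png

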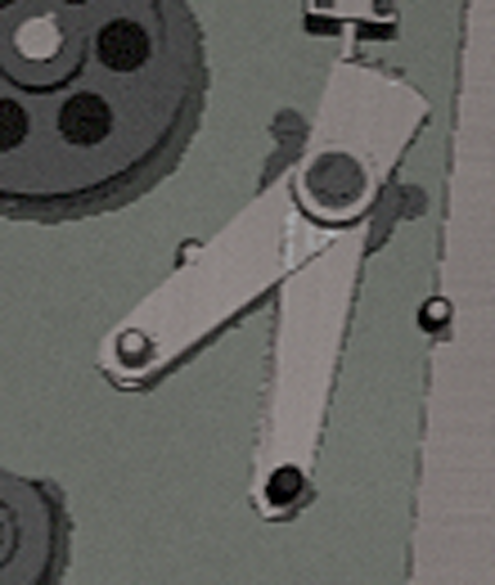

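View pics/c3.png

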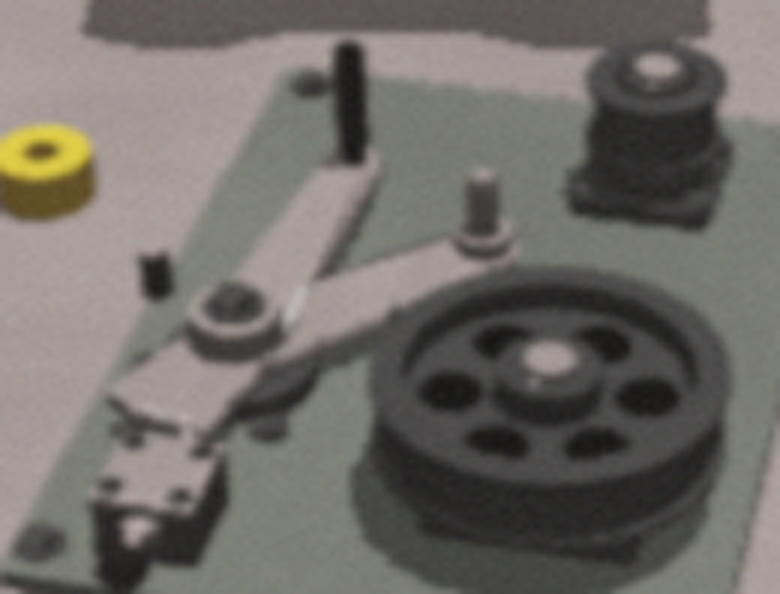

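Run:
```python
from h import *
p,d=load('t0');q,e=load('s0')
a=cv2.resize(p[290:325,450:485],None,fx=16,fy=16,interpolation=0)
b=cv2.resize(q[200:230,198:233],None,fx=16,fy=16,interpolation=0)
cv2.imwrite('pics/c4.png',a[:,:,::-1]);cv2.imwrite('pics/c5.png',b[:,:,::-1])
a=cv2.resize(p[235:260,305:335],None,fx=16,fy=16,interpolation=0)
b=cv2.resize(q[212:247,298:333],None,fx=16,fy=16,interpolation=0)
cv2.imwrite('pics/c6.png',np.vstack([cv2.copyMakeBorder(a,0,0,0,80,0)])[:,:,::-1]);cv2.imwrite('pics/c7.png',b[:,:,::-1])
C=cloud('top',d)
np.set_printoptions(linewidth=250)
print((C[293:322,453:484,2]*1000).round().astype(int))
```

```text
[[  -2   -5    1   -5   -3    0    0   -3   -4    1   -2   -3   -2   -4   -6    0   -1   -1   -3   -2    6   -1    1   -1   -5   -3    5    1   -1   -1    4]
 [   0   -5   -6   -4   -2   -1    0    0   -5    1   -3   -4   -4   -5   -9    1   -3    1   -3    1   -8   -4   -5   -3   -9   -5    1   -2   -4    1    2]
 [  -1   -2    3   -9   -2    1   -4   -2    1   -4   -6    1    0   -6    7   -3    2   -6   -5    1   -1    4   -9   -3   -2   -2   -2   -5    2    7   -3]
 [   1   -3   -5    2    0    0   -3   -3   -2   -6   -1   -6    3   -4   26   29   26    0    3    0   -1    2   -3   -1   -5   -1    2   -1   -2    4   -4]
 [  -3    1   -3    1   -2   -6   -3   -2   -1   -5    5   23   29   32   27   32   26   30   32   32   29    0   -1    3   -4    3   -2    0   -2   -1    1]
 [  -2    1    2   -1    0   -6   -1   -2   13   24   32   32   29   29   31   33   34   31   33   34   28   37   30   -3   -2    1   -2    0    0    3    1]
 [  -4    1   -6   -1    5   -2    7   17   24   28   34   32   29   30   30   35   25   27   28   37   31   34   30   26   -4    5   -6   -1   -1   -6 
[... 2782 characters left out ...]
8   31   28   34   31   30   -2    0   -4   -8    0   -1    1   -1]
 [   0    1   -1    8   -4 1384   -1   -3    4    0    6   10   19   30   28   31   28   28   31   25   -5    0   -1    3    0   -5    5    0    2   -2   -1]
 [  -8   -4   -5   -1    2   -7   -5   -6   -5   -3    0   -3    0   -7   -1   -3    1   -2   -3   -5   -4   -5   -3   -6   -2    1   -3   -3   -4    1 1384]
 [  -3   -3    0   -3   -1   -1    5    2   -4    0   -1    0    1    2   -2    0   -4    1   -1    0   -1   -8    1    1   -4    1   -2   -2    3    0   -2]
 [  -2   -4   -3    2   -2    0   -1    0   -7  -10    1    2   -5   -5   -5   -5    0   -5   -4    3   -3   -4   -3    0   -4   -4    0   -1   -4   -3   -5]]
```

View pics/c4.png

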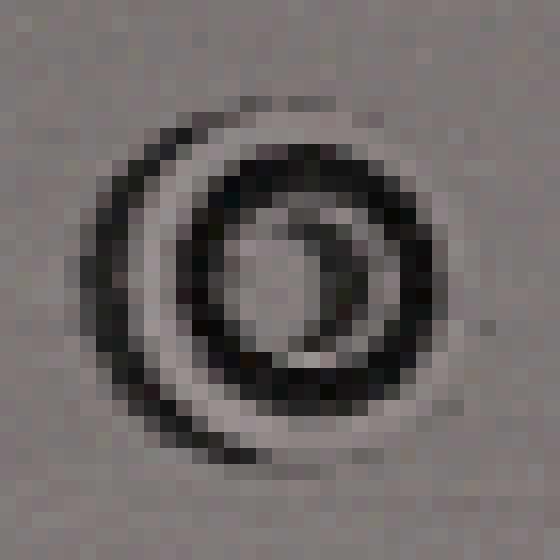

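View pics/c5.png

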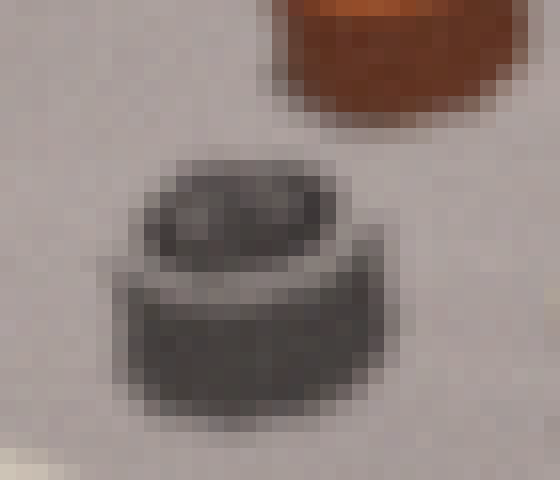

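View pics/c6.png

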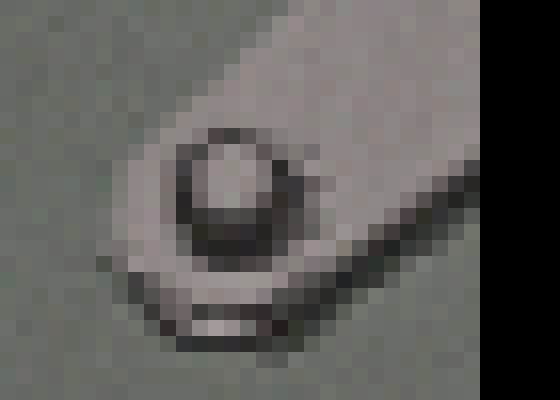

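View pics/c7.png

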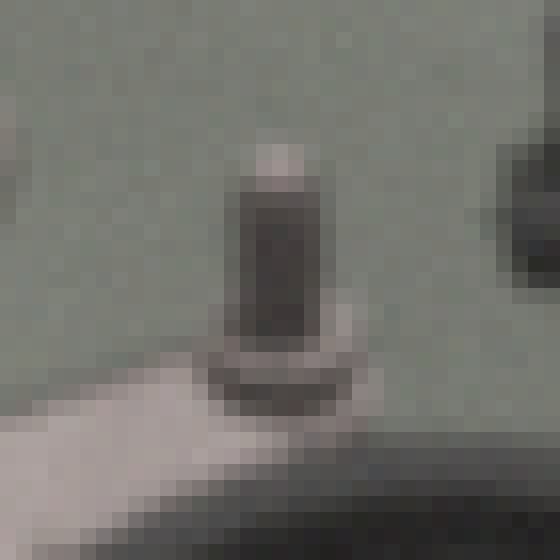

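```bash
cat >> h.py <<'E'
def tri(uv1,uv2):
    o1,d1=ray('top',*uv1);o2,d2=ray('scene',*uv2);d1=d1/np.linalg.norm(d1);d2=d2/np.linalg.norm(d2)
    s=np.linalg.lstsq(np.stack([d1,-d2],1),o2-o1,rcond=None)[0];a=o1+s[0]*d1;b=o2+s[1]*d2
    return (a+b)/2,np.linalg.norm(a-b)
E
python3 - <<'E'
from h import *
print('wheel',onz('top',469,307,.032), 'scene ring',onz('scene',198+238/16-.5,200+216/16-.5,.032))
print('stub',onz('top',319,245.2,.122),onz('scene',315,222,.122),tri((319,245.2),(315,222)))
# shoulder
p,d=load('t0');C=cloud('top',d);H=C[...,2]
S=C[240:254,312:327];k=(S[...,2]>.105)&(S[...,2]<.13);print('stub pts',S[k].mean(0),k.sum())
# grip top
S=C[270:290,343:363];k=(S[...,2]>.135)&(S[...,2]<.16);print('grip pts',S[k].mean(0),k.sum(),np.argwhere(k).mean(0)+[270,343])
q,e=load('s0');E=cloud('scene',e);print('scene grip',[E[v,293].round(4) for v in range(199,220,3)])
m=(q[195:222,285:302].max(-1)<45);vv,uu=np.nonzero(m);print('grip scene mask',m.sum(),uu.min()+285,uu.max()+285,vv.min()+195,vv.max()+195)
m=(p[265:295,340:368].max(-1)<50);vv,uu=np.nonzero(m);print('grip top mask',m.sum(),uu.mean()+340,vv.mean()+265)
# pivot hub dark cap
m=(p[200:222,352:376].max(-1)<95);vv,uu=np.nonzero(m);print('pivot',m.sum(),uu.mean()+352,vv.mean()+200, C[200:222,352:376][m].mean(0))
o=robot.observe();from scipy.spatial.transform import Rotation as Ro
print(Ro.from_euler('xyz',o['tool_rot']).as_matrix().round(3))
E
```

```text
wheel [ 0.43678383 -0.36951799  0.032     ] scene ring [ 0.43517518 -0.37083933  0.032     ]
stub [ 0.5562228  -0.02370793  0.122     ] [ 0.55636776 -0.0232503   0.122     ] (array([ 0.55621189, -0.02349441,  0.1218655 ]), np.float64(0.00043400888402942626))
stub pts [ 0.55456632 -0.02403895  0.11580938] 44
grip pts [ 0.48873088 -0.09797713  0.14624684] 46 [276.56521739 353.84782609]
scene grip [array([ 0.4938, -0.0953,  0.1495]), array([ 0.5051, -0.0932,  0.1471]), array([ 0.4993, -0.0949,  0.1327]), array([ 0.5012, -0.095 ,  0.1236]), array([ 0.499 , -0.0959,  0.1114]), array([ 0.4955, -0.0971,  0.0981]), array([ 0.4978, -0.097 ,  0.089 ])]
grip scene mask 63 291 295 199 219
grip top mask 54 352.6666666666667 277.81481481481484
pivot 238 363.6848739495798 210.80672268907563 [ 0.64167492 -0.12159919  0.0849388 ]
[[-0.     0.969  0.248]
 [ 0.001  0.248 -0.969]
 [-1.     0.    -0.001]]
```

```bash
cat >> h.py <<'E'
from scipy.spatial.transform import Rotation as Ro
def to(X):
    o=robot.observe();R=Ro.from_euler('xyz',o['tool_rot']).as_matrix();return (R.T@(np.array(X)-o['tool_pos'])*1000).round(1)
E
python3 - <<'E'
from h import *
p,d=load('t0');C=cloud('top',d)
for n,(a,b,c,e) in dict(big=(150,215,265,335),small=(272,308,270,305),post=(230,246,380,395),pawl=(140,185,355,382)).items():
    print(n,np.percentile(C[a:b,c:e,2],[50,90,97]))
for n,z in (('y1',(426,302)),('y2',(513,328)),('or',(470,353))):print(n,onz('top',*z,.025))
print(to([.436,-.370,.10]),to([.436,-.370,.006]))
E
```

```text
big [0.10738287 0.12388982 0.12677544]
small [0.12017143 0.12637893 0.13000636]
post [0.04565665 0.07114673 0.07622132]
pawl [0.05225758 0.08673823 0.08940198]
y1 [ 0.4458303  -0.27277052  0.025     ]
y2 [ 0.39214217 -0.47161591  0.025     ]
or [ 0.33356189 -0.37271199  0.025     ]
[126.3 330.4 -57.9] [220.3 330.4 -57.7]
```

Request:
move_arm --deltas '[{"dp":[15,40,-7],"turn":[0,0,0]}]' --hand 0.075

```text
time: 0.2
tool_pos: [0.1704, -0.4923, 0.2105]
tool_rot: [-0.389, 1.566, -1.715]
contact_force: [1.3, -0.4, 0.7]
opening: 0.0874
```

I entered millimetres where metres were due; the per-row limit clamped it to a harmless 50 mm. I'll recompute.

```bash
sed -i 's/\*1000).round(1)/).round(4)/' h.py
python3 - <<'E'
from h import *
print(robot.observe(),to([.436,-.370,.10]))
E
```

```text
{'time': 0.2, 'qpos': array([-1.38379844,  0.34578663,  1.56536579, -0.00176668,  1.22560053,
       -0.05743618]), 'qvel': array([ 0.95568159,  0.04832643,  0.50561357,  0.04696484, -0.50880169,
        0.93743334]), 'joint_efforts': array([ -7.91472316, -44.42017794, -24.93920624,  -0.52926298,
         1.3270314 ,  -1.96060382]), 'tool_pos': array([ 0.1703686 , -0.49232073,  0.21050905]), 'tool_rot': array([-0.38887668,  1.56567858, -1.71464515]), 'contact_force': array([ 1.32397953, -0.35504864,  0.71150382]), 'torque': array([-0.03249897, -0.03915863,  0.04061541]), 'opening': 0.08741537783989176} [ 0.1097  0.2876 -0.0548]
```

Request:
move_arm --deltas '[{"dp":[0.0,0.05,-0.01],"turn":[0,0,0]},{"dp":[0.02,0.1,-0.02],"turn":[0,0,0]},{"dp":[0.04,0.145,-0.03],"turn":[0,0,0]},{"dp":[0.055,0.19,-0.04],"turn":[0,0,0]},{"dp":[0.075,0.23,-0.047],"turn":[0,0,0]},{"dp":[0.09,0.26,-0.05],"turn":[0,0,0]},{"dp":[0.11,0.287,-0.055],"turn":[0,0,0]},{"dp":[0.11,0.287,-0.055],"turn":[0,0,0]},{"dp":[0.11,0.287,-0.055],"turn":[0,0,0]},{"dp":[0.11,0.287,-0.055],"turn":[0,0,0]}]'

```text
time: 1.2
tool_pos: [0.4369, -0.3654, 0.0999]
tool_rot: [0.013, 1.57, -1.308]
contact_force: [0.2, 0.7, 0.6]
opening: 0.0748
```

Run:
```python
from h import *
o=robot.observe();print(o['time'],o['tool_pos'],o['opening'],to([.436,-.370,.006]));print(Ro.from_euler('xyz',o['tool_rot']).as_matrix().round(3))
```

```text
1.2 [ 0.43693917 -0.36538977  0.09989155] 0.07476540406058323 [ 0.0939 -0.0021  0.0042]
[[ 0.     0.969  0.248]
 [-0.001  0.248 -0.969]
 [-1.     0.     0.001]]
```

Request:
move_arm --deltas '[{"dp":[0.03,-0.002,0.004],"turn":[0,0,0]},{"dp":[0.06,-0.002,0.004],"turn":[0,0,0]},{"dp":[0.08,-0.002,0.004],"turn":[0,0,0]},{"dp":[0.094,-0.002,0.004],"turn":[0,0,0]},{"dp":[0.094,-0.002,0.004],"turn":[0,0,0]},{"dp":[0.094,-0.002,0.004],"turn":[0,0,0]}]'

```text
time: 1.8
tool_pos: [0.4366, -0.37, 0.0063]
tool_rot: [0.423, 1.569, -0.898]
contact_force: [0.2, -0.2, 0.2]
opening: 0.0747
```

Run:
```python
from h import *
o=robot.observe();print(o['time'],o['tool_pos'],o['contact_force'])
q,e=snap('scene','s1')
b=cv2.resize(q[150:240,160:280],None,fx=6,fy=6,interpolation=2);cv2.imwrite('pics/c8.png',b[:,:,::-1])
```

```text
1.8 [ 0.43655975 -0.37001387  0.00633713] [ 0.18736882 -0.18585945  0.21102177]
```

View pics/c8.png

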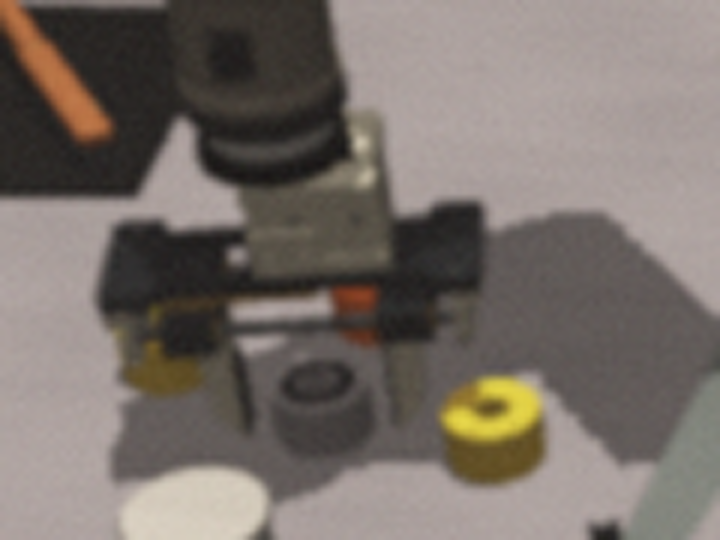

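The grey wheel stands between the open fingers (crop (320,405)), clear of the yellow wheel at (490,425). Closing.

Request:
move_arm --deltas '[{"dp":[0,0,0],"turn":[0,0,0]},{"dp":[0,0,0],"turn":[0,0,0]},{"dp":[0,0,0],"turn":[0,0,0]},{"dp":[0,0,0],"turn":[0,0,0]},{"dp":[0,0,0],"turn":[0,0,0]},{"dp":[0,0,0],"turn":[0,0,0]}]' --hand 0.045 --squeeze 25

```text
time: 2.45
tool_pos: [0.4367, -0.3695, 0.0059]
tool_rot: [0.421, 1.57, -0.899]
contact_force: [-1.6, 0.1, 4.8]
opening: 0.0521
```

Request:
move_arm --deltas '[{"dp":[-0.03,0,0],"turn":[0,0,0]},{"dp":[-0.07,0,0],"turn":[0,0,0]},{"dp":[-0.11,0,0],"turn":[0,0,0]},{"dp":[-0.15,0,0],"turn":[0,0,0]},{"dp":[-0.174,0,0],"turn":[0,0,0]},{"dp":[-0.174,0,0],"turn":[0,0,0]},{"dp":[-0.174,0,0],"turn":[0,0,0]}]'

```text
time: 3.15
tool_pos: [0.4359, -0.3685, 0.1779]
tool_rot: [-2.618, 1.569, 2.346]
contact_force: [-0.2, 0.2, -4.5]
opening: 0.0519
```

Run:
```python
from h import *
o=robot.observe();print(o['time'],o['tool_pos'],o['contact_force'],o['opening'])
q,e=snap('scene','s2');print(to([.556,-.0235,.18]))
b=cv2.resize(q[100:240,140:300],None,fx=5,fy=4.2,interpolation=2);cv2.imwrite('pics/c9.png',b[:,:,::-1])
```

```text
3.15 [ 0.43589733 -0.36849518  0.17787361] [-0.16672716  0.23635501 -4.46322826] 0.05187071246638454
[-0.0023  0.2022 -0.304 ]
```

View pics/c9.png

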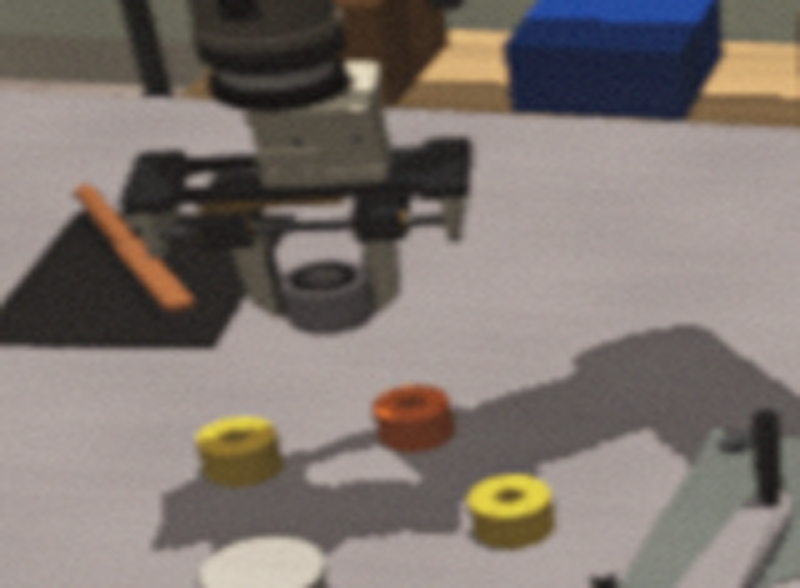

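Request:
move_arm --deltas '[{"dp":[0,0.015,-0.022],"turn":[0,0,0]},{"dp":[0,0.04,-0.06],"turn":[0,0,0]},{"dp":[0,0.065,-0.097],"turn":[0,0,0]},{"dp":[0,0.09,-0.135],"turn":[0,0,0]},{"dp":[0,0.115,-0.172],"turn":[0,0,0]},{"dp":[0,0.14,-0.21],"turn":[0,0,0]},{"dp":[0,0.165,-0.247],"turn":[0,0,0]},{"dp":[0,0.185,-0.278],"turn":[0,0,0]},{"dp":[0,0.198,-0.298],"turn":[0,0,0]},{"dp":[0,0.202,-0.304],"turn":[0,0,0]}]'

```text
time: 4.2
tool_pos: [0.556, -0.0217, 0.1766]
tool_rot: [-2.115, 1.566, 2.851]
contact_force: [-0.2, -0.6, -4.9]
opening: 0.0516
```

Request:
move_arm --deltas '[{"dp":[0,0,0],"turn":[0,0,0]},{"dp":[0,0,0],"turn":[0,0,0]},{"dp":[0,0,0],"turn":[0,0,0]}]'

```text
time: 4.5
tool_pos: [0.5562, -0.0258, 0.1788]
tool_rot: [-1.632, 1.57, -2.954]
contact_force: [1.0, -0.0, -3.9]
opening: 0.052
```

Run:
```python
from h import *
o=robot.observe();print(o['time'],o['tool_pos'],o['contact_force'],o['qpos'],to([.556,-.0235,.14]));print(Ro.from_euler('xyz',o['tool_rot']).as_matrix().round(3))
q,e=snap('scene','s3');
b=cv2.resize(q[130:270,240:380],None,fx=5,fy=4.2,interpolation=2);cv2.imwrite('pics/c10.png',b[:,:,::-1])
q,e=snap('top','t3');
b=cv2.resize(q[150:350,250:420],None,fx=4,fy=3,interpolation=2);cv2.imwrite('pics/c11.png',b[:,:,::-1])
```

```text
4.5 [ 0.55623396 -0.02577999  0.1788229 ] [ 0.98231777 -0.01884628 -3.92056828] [-1.83705041e-01  4.41822855e-01  1.50779127e+00 -4.63328651e-04
  1.19308434e+00  1.13804883e+00] [ 0.0388  0.0004 -0.0023]
[[-0.001  0.969  0.247]
 [-0.     0.247 -0.969]
 [-1.    -0.001 -0.   ]]
```

View pics/c10.png

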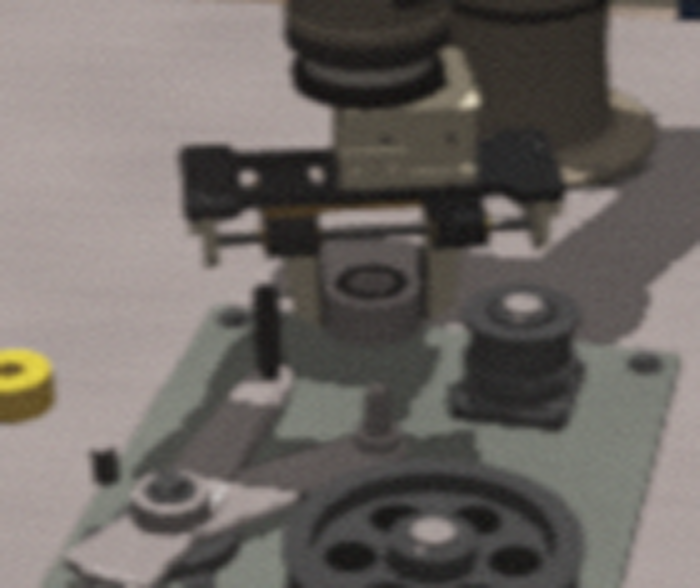

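View pics/c11.png

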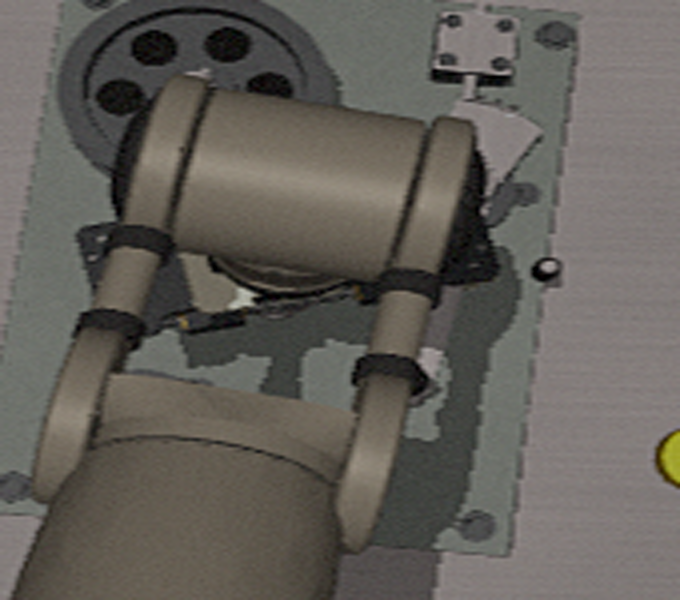

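Run:
```python
from h import *
q,e=load('s3')
print('wheel',onz('scene',240+370/5-.4,130+282/4.2-.4,.2045),'stub',onz('scene',240+377/5-.4,130+390/4.2-.4,.122))
for i in range(4):
    o=robot.observe();print(o['time'],o['tool_pos'])
b=cv2.resize(q[180:242,295:335],None,fx=12,fy=12,interpolation=0);cv2.imwrite('pics/c12.png',b[:,:,::-1])
```

```text
wheel [ 0.55583383 -0.02616927  0.2045    ] stub [ 0.55842393 -0.02294283  0.122     ]
4.6 [ 0.55646273 -0.02565579  0.17921367]
4.6 [ 0.55646273 -0.02565579  0.17921367]
4.6 [ 0.55646273 -0.02565579  0.17921367]
4.6 [ 0.55646273 -0.02565579  0.17921367]
```

View pics/c12.png

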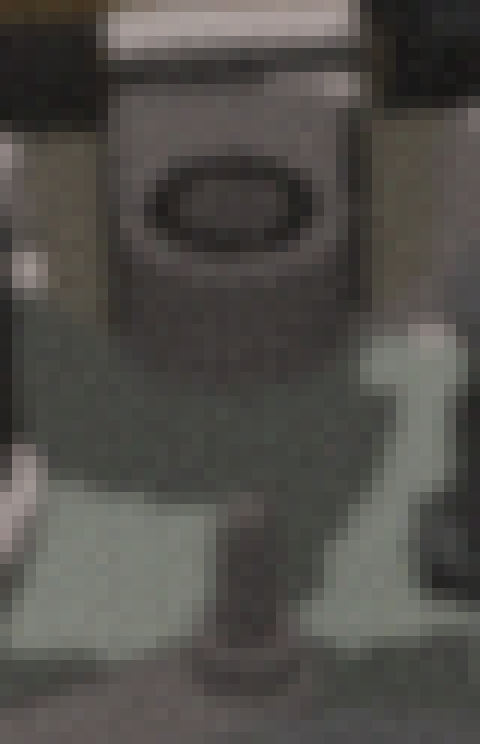

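Run:
```python
from h import *
print(onz('scene',313.67,196.4,.2045),onz('scene',315.1,221.8,.122),to([.5562,-.0233,.14]))
```

```text
[ 0.55420923 -0.0262298   0.2045    ] [ 0.55542968 -0.0231132   0.122     ] [ 0.0392  0.0003 -0.0024]
```

Request:
move_arm --deltas '[{"dp":[0.01,0.001,-0.0025],"turn":[0,0,0]},{"dp":[0.03,0.001,-0.0025],"turn":[0,0,0]},{"dp":[0.04,0.001,-0.0025],"turn":[0,0,0]},{"dp":[0.04,0.001,-0.0025],"turn":[0,0,0]},{"dp":[0.04,0.001,-0.0025],"turn":[0,0,0]},{"dp":[0.04,0.001,-0.0025],"turn":[0,0,0]}]'

```text
time: 5.2
tool_pos: [0.5576, -0.022, 0.1401]
tool_rot: [1.08, 1.569, -0.24]
contact_force: [-0.4, -0.1, -3.9]
opening: 0.052
```

Run:
```python
from h import *
o=robot.observe();print(o['time'],o['tool_pos'],o['contact_force'])
q,e=snap('scene','s4')
b=cv2.resize(q[180:242,295:335],None,fx=12,fy=12,interpolation=0);cv2.imwrite('pics/c13.png',b[:,:,::-1])
print(robot.observe()['tool_pos'],to([.5568,-.023,.1]))
```

```text
5.2 [ 0.55764277 -0.02201926  0.14014082] [-0.37782327 -0.07652651 -3.89663413]
[ 0.55764477 -0.02196878  0.14019892] [ 0.0402 -0.0011  0.0008]
```

View pics/c13.png

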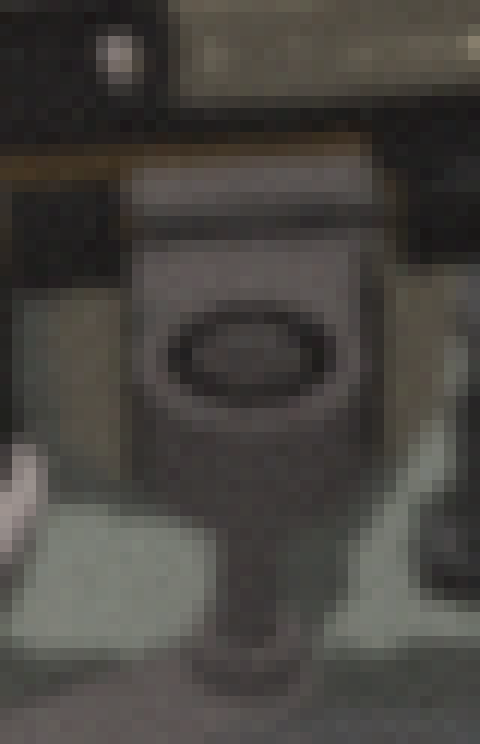

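Run:
```python
from h import *
print(onz('scene',315.33,209.1,.166),[proj('scene',np.array([.5565,-.0233,z])) for z in(.166,.122,.086)],proj('scene',np.array([.5565,-.023,.204])))
```

```text
[ 0.55712401 -0.02177113  0.166     ] [(np.float64(314.80031983013475), np.float64(208.92224425353513)), (np.float64(314.97493578574125), np.float64(222.0273190116609)), (np.float64(315.1122100213083), np.float64(232.3298661828015))] (np.float64(314.7559219621109), np.float64(197.13066497306784))
```

Request:
move_arm --deltas '[{"dp":[0.003,-0.0012,0.0012],"turn":[0,0,0]},{"dp":[0.008,-0.0012,0.0012],"turn":[0,0,0]},{"dp":[0.013,-0.0012,0.0012],"turn":[0,0,0]},{"dp":[0.018,-0.0012,0.0012],"turn":[0,0,0]},{"dp":[0.022,-0.0012,0.0012],"turn":[0,0,0]},{"dp":[0.025,-0.0012,0.0012],"turn":[0,0,0]}]'

```text
time: 5.85
tool_pos: [0.556, -0.0233, 0.1138]
tool_rot: [-1.869, 1.57, 3.094]
contact_force: [-0.2, -0.1, -3.7]
opening: 0.0522
```

Run:
```python
from h import *
o=robot.observe();print(o['time'],o['tool_pos'],o['contact_force'],o['torque'])
```

```text
5.85 [ 0.5560499  -0.02326814  0.11377813] [-0.18729361 -0.11000931 -3.65691659] [ 0.0180856  -0.00423213  0.01398906]
```

Request:
move_arm --deltas '[{"dp":[0.005,0,0],"turn":[0,0,0]},{"dp":[0.01,0,0],"turn":[0,0,0]},{"dp":[0.015,0,0],"turn":[0,0,0]},{"dp":[0.018,0,0],"turn":[0,0,0]},{"dp":[0.0195,0,0],"turn":[0,0,0]},{"dp":[0.0205,0,0],"turn":[0,0,0]},{"dp":[0.0205,0,0],"turn":[0,0,0]}]'

```text
time: 6.55
tool_pos: [0.5562, -0.0233, 0.0939]
tool_rot: [-0.005, 1.571, -1.325]
contact_force: [-0.1, -0.2, -3.2]
opening: 0.0521
```

Request:
move_arm --deltas '[{"dp":[0.001,0,0],"turn":[0,0,0]},{"dp":[0.0015,0,0],"turn":[0,0,0]}]'

```text
time: 6.75
tool_pos: [0.5563, -0.0233, 0.0925]
tool_rot: [0.838, 1.571, -0.482]
contact_force: [0.1, 0.2, -5.1]
opening: 0.0521
```

Request:
move_arm --deltas '[{"dp":[0,0,0],"turn":[0,0,0]},{"dp":[0,0,0],"turn":[0,0,0]},{"dp":[0,0,0],"turn":[0,0,0]},{"dp":[0,0,0],"turn":[0,0,0]},{"dp":[0,0,0],"turn":[0,0,0]}]' --hand 0.068

```text
time: 7.25
tool_pos: [0.5563, -0.0234, 0.0926]
tool_rot: [0.952, 1.57, -0.368]
contact_force: [0.6, 1.4, 0.8]
opening: 0.0682
```

Request:
move_arm --deltas '[{"dp":[-0.02,0,0],"turn":[0,0,0]},{"dp":[-0.05,0,0],"turn":[0,0,0]},{"dp":[-0.08,0,0],"turn":[0,0,0]},{"dp":[-0.1,0,0],"turn":[0,0,0]},{"dp":[-0.1,0,0],"turn":[0,0,0]}]'

```text
time: 7.75
tool_pos: [0.5579, -0.0236, 0.1956]
tool_rot: [1.128, 1.564, -0.192]
contact_force: [0.1, 0.4, 0.3]
opening: 0.068
```

Run:
```python
from h import *
o=robot.observe();print(o['time'],o['tool_pos'],o['contact_force'])
q,e=snap('scene','s5')
b=cv2.resize(q[170:270,270:370],None,fx=6,fy=6,interpolation=2);cv2.imwrite('pics/c14.png',b[:,:,::-1])
print([proj('scene',np.array([.556,-.0233,z])) for z in(.122,.118,.086)])
```

```text
7.75 [ 0.55786975 -0.02357804  0.19556104] [0.1415677  0.44997221 0.26888054]
[(np.float64(315.0019079566891), np.float64(221.91852130186595)), (np.float64(315.01734481632303), np.float64(223.0813113165488)), (np.float64(315.1386646577595), np.float64(232.21979566832837))]
```

View pics/c14.png

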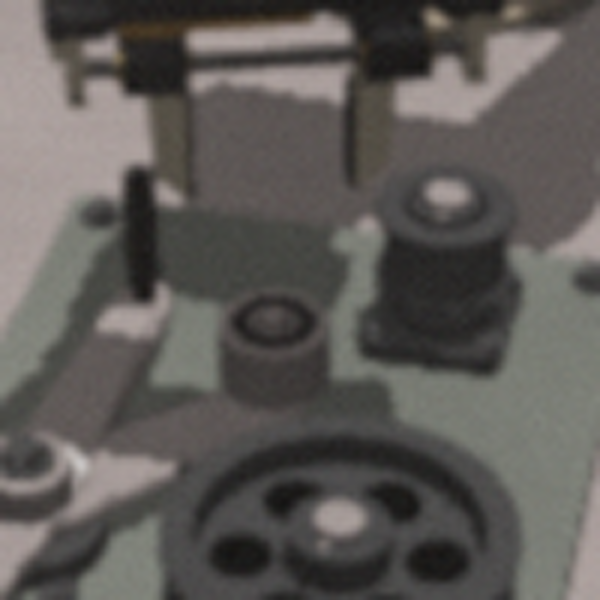

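The wheel sits on the shoulder: its top-face centre is at (315.2,223.5), against (315.0,223.1) expected when seated. Next, shut the fingers and go to the stub side of the grip.

Run:
```python
from h import *
print(to([.479,-.059,.19]))
```

```text
[ 0.0033 -0.0843  0.0151]
```

Request:
move_arm --deltas '[{"dp":[0.0,-0.03,0.005],"turn":[0,0,0]},{"dp":[0,-0.06,0.01],"turn":[0,0,0]},{"dp":[0.0,-0.084,0.015],"turn":[0,0,0]},{"dp":[0.0,-0.084,0.015],"turn":[0,0,0]},{"dp":[0.0,-0.084,0.015],"turn":[0,0,0]},{"dp":[0.0,-0.084,0.015],"turn":[0,0,0]},{"dp":[0.0,-0.084,0.015],"turn":[0,0,0]}]' --hand 0 --squeeze 40

```text
time: 8.5
tool_pos: [0.4791, -0.0584, 0.1919]
tool_rot: [-2.131, 1.57, 2.832]
contact_force: [-0.3, 0.1, -0.3]
opening: 0.0167
```

Run:
```python
from h import *
o=robot.observe();print(o['time'],o['tool_pos'],o['opening'],o['qpos'],to([.479,-.059,.115]))
q,e=snap('scene','s6')
b=cv2.resize(q[150:270,240:380],None,fx=5.5,fy=5,interpolation=2);cv2.imwrite('pics/c15.png',b[:,:,::-1])
```

```text
8.5 [ 0.47912886 -0.05838758  0.1919285 ] 0.016726519965072333 [-2.80224483e-01  2.98258944e-01  1.69100308e+00  1.11827991e-05
  1.15268303e+00  1.03914247e+00] [ 0.0769 -0.0003  0.0006]
```

View pics/c15.png

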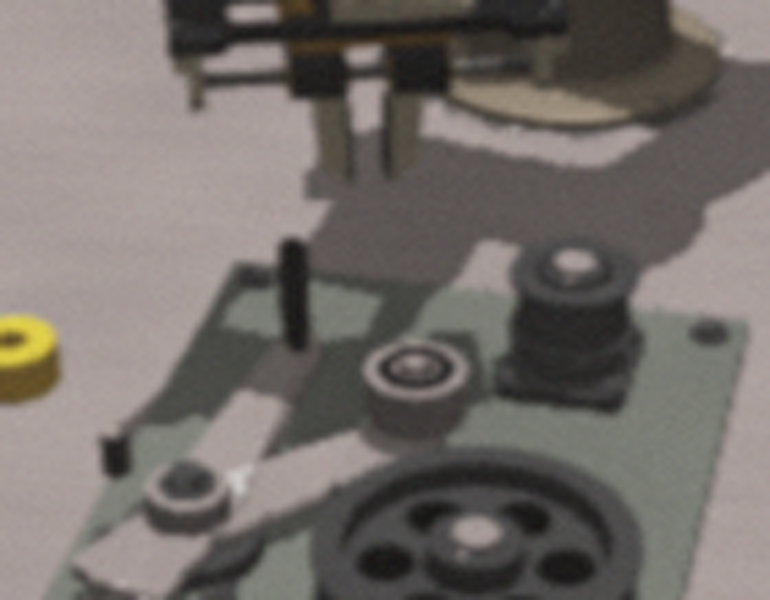

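Request:
move_arm --deltas '[{"dp":[0.02,0,0],"turn":[0,0,0]},{"dp":[0.045,0,0],"turn":[0,0,0]},{"dp":[0.065,0,0],"turn":[0,0,0]},{"dp":[0.077,0,0],"turn":[0,0,0]},{"dp":[0.077,0,0],"turn":[0,0,0]},{"dp":[0.077,0,0],"turn":[0,0,0]}]'

```text
time: 9.15
tool_pos: [0.4789, -0.0586, 0.1155]
tool_rot: [-1.3, 1.571, -2.62]
contact_force: [-0.2, 0.3, -0.0]
opening: 0.0002
```

Run:
```python
from h import *
o=robot.observe();print(o['time'],o['tool_pos'],o['contact_force'],o['opening'])
print(Ro.from_euler('xyz',o['tool_rot']).as_matrix().round(3))
q,e=snap('scene','s7')
b=cv2.resize(q[150:270,240:380],None,fx=5.5,fy=5,interpolation=2);cv2.imwrite('pics/c16.png',b[:,:,::-1])
# arc targets in tool frame, offset w (tool centre behind grip along n)
R=Ro.from_euler('xyz',o['tool_rot']).as_matrix();n=R[:,2]
P=np.array([.6415,-.1215]);
for w in(.02,.027):
  for th in (0,.1,.2,.3,.4,.5,.55):
    a=np.radians(170.6)+th;g=P+.155*np.array([np.cos(a),np.sin(a)])
    X=np.append(g-w*n[:2],.115);print(w,th,X.round(4),to(X))
```

```text
9.15 [ 0.47892434 -0.05858394  0.11548115] [-0.23834626  0.30834933 -0.04722149] 0.0002454493307948565
[[-0.     0.969  0.249]
 [-0.     0.249 -0.969]
 [-1.    -0.     0.   ]]
0.02 0 [ 0.4836 -0.0768  0.115 ] [ 0.0009 -0.0002  0.0186]
0.02 0.1 [ 0.4818 -0.0922  0.115 ] [ 0.0009 -0.0058  0.0331]
0.02 0.2 [ 0.4816 -0.1077  0.115 ] [ 0.0009 -0.0098  0.0481]
0.02 0.3 [ 0.483  -0.1231  0.115 ] [ 0.0009 -0.0124  0.0633]
0.02 0.4 [ 0.4858 -0.1384  0.115 ] [ 0.0009 -0.0134  0.0788]
0.02 0.5 [ 0.4902 -0.1532  0.115 ] [ 0.001  -0.0128  0.0943]
0.02 0.55 [ 0.4929 -0.1605  0.115 ] [ 0.001 -0.012  0.102]
0.027 0 [ 0.4819 -0.07    0.115 ] [ 0.0009 -0.0002  0.0116]
0.027 0.1 [ 0.4801 -0.0854  0.115 ] [ 0.0009 -0.0058  0.0261]
0.027 0.2 [ 0.4799 -0.1009  0.115 ] [ 0.0009 -0.0098  0.0411]
0.027 0.3 [ 0.4812 -0.1164  0.115 ] [ 0.0009 -0.0124  0.0563]
0.027 0.4 [ 0.4841 -0.1316  0.115 ] [ 0.0009 -0.0134  0.0718]
0.027 0.5 [ 0.4885 -0.1464  0.115 ] [ 0.001  -0.0128  0.0873]
0.027 0.55 [ 0.4912 -0.1537  0.115 ] [ 0.001 -0.012  0.095]
```

View pics/c16.png

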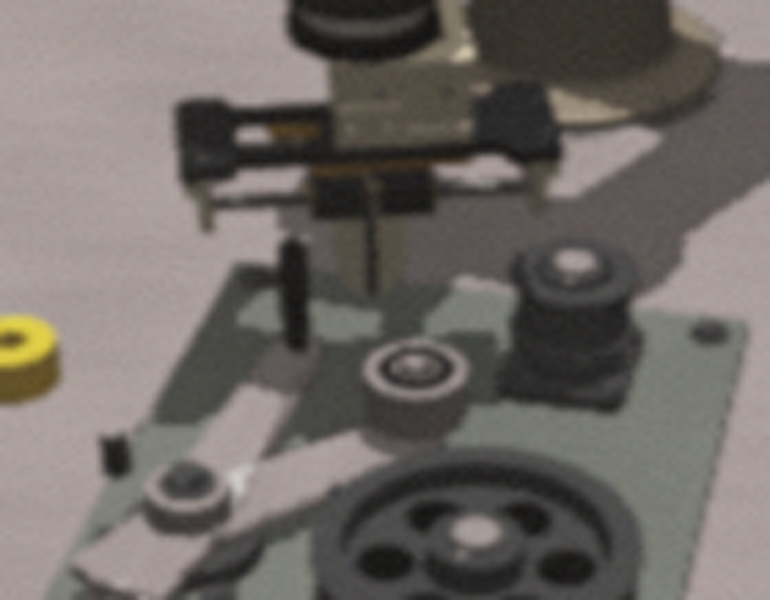

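Request:
move_arm --deltas '[{"dp":[0,0,0.006],"turn":[0,0,0]},{"dp":[0,0,0.012],"turn":[0,0,0]},{"dp":[0,-0.001,0.016],"turn":[0,0,0]},{"dp":[0,-0.001,0.019],"turn":[0,0,0]},{"dp":[0,-0.002,0.022],"turn":[0,0,0]},{"dp":[0,-0.002,0.022],"turn":[0,0,0]}]'

```text
time: 9.8
tool_pos: [0.4813, -0.0792, 0.1159]
tool_rot: [-2.962, 1.568, 2.001]
contact_force: [-2.4, 9.7, 7.0]
opening: 0.0007
```

Run:
```python
from h import *
o=robot.observe();print(o['time'],o['tool_pos'],o['contact_force'],o['torque'],o['opening'])
```

```text
9.8 [ 0.48129341 -0.07920383  0.1158644 ] [-2.37552747  9.69001662  7.02849849] [ 1.24507779  0.49425102 -0.00149879] 0.0006762024138947156
```

The contact has a 7 N upward component, so the grip's top edge is probably meeting the flare higher up the finger. I'll back off, raise by 12 mm and retry.

Request:
move_arm --deltas '[{"dp":[0,0,-0.006],"turn":[0,0,0]},{"dp":[-0.006,0,-0.006],"turn":[0,0,0]},{"dp":[-0.012,0,-0.006],"turn":[0,0,0]},{"dp":[-0.012,0,-0.003],"turn":[0,0,0]},{"dp":[-0.012,0,0],"turn":[0,0,0]},{"dp":[-0.012,0,0.0],"turn":[0,0,0]}]'

```text
time: 10.4
tool_pos: [0.4795, -0.0789, 0.1276]
tool_rot: [-2.382, 1.564, 2.58]
contact_force: [-9.5, 11.3, 9.1]
opening: 0.0007
```

Run:
```python
from h import *
o=robot.observe();print(o['time'],o['tool_pos'],o['contact_force'],o['torque'],o['opening'])
q,e=snap('scene','s8')
b=cv2.resize(q[150:270,240:380],None,fx=5.5,fy=5,interpolation=2);cv2.imwrite('pics/c17.png',b[:,:,::-1])
```

```text
10.4 [ 0.47947147 -0.0788545   0.12761176] [-9.53204745 11.25045449  9.1181144 ] [ 1.59597587  1.50743473 -0.02253603] 0.0007147644247512323
```

View pics/c17.png

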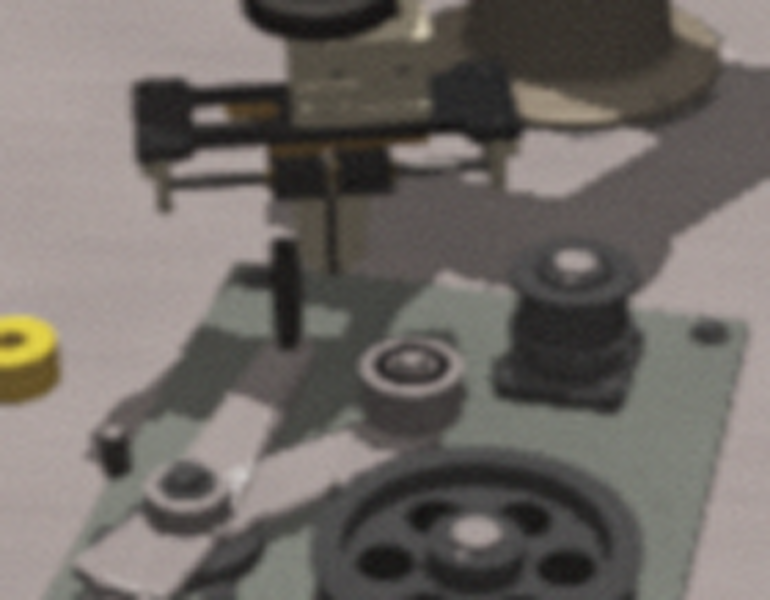

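Request:
move_arm --deltas '[{"dp":[0,-0.002,0.004],"turn":[0,0,0]},{"dp":[0,-0.003,0.008],"turn":[0,0,0]},{"dp":[0,-0.005,0.012],"turn":[0,0,0]},{"dp":[0,-0.006,0.016],"turn":[0,0,0]},{"dp":[0,-0.007,0.02],"turn":[0,0,0]},{"dp":[0,-0.0075,0.022],"turn":[0,0,0]}]'

```text
time: 11.05
tool_pos: [0.4776, -0.1021, 0.1274]
tool_rot: [-2.413, 1.564, 2.55]
contact_force: [-8.9, 11.8, 7.5]
opening: 0.0002
```

```bash
cat > st.py <<'E'
from h import *
o=robot.observe();print(o['time'],o['tool_pos'],o['contact_force'],o['torque'],o['opening'],o['qvel'].round(3))
R=Ro.from_euler('xyz',o['tool_rot']).as_matrix();n=R[:2,2];n/=np.linalg.norm(n);t=R[:2,1]
from scipy.optimize import brentq
P=np.array([.6415,-.1215]);g=lambda th:P+.155*np.array([np.cos(th+np.radians(170.6)),np.sin(th+np.radians(170.6))])
for w in(.019,.021,.027):
    try:
        th=brentq(lambda th:(g(th)-o['tool_pos'][:2])@n-w,-.3,1.2);print(w,th,'lateral off',(g(th)-o['tool_pos'][:2])@t)
    except Exception as e: print(e)
E
python3 st.py
```

```text
11.05 [ 0.47763332 -0.10205171  0.12738265] [-8.89313251 11.77073785  7.45446184] [ 1.80754689  1.34880822 -0.04247741] 0.00019147607526017737 [-0.034  0.007 -0.01   0.008  0.007 -0.035]
0.019 0.15046328631194328 lateral off 0.004309099073145745
0.021 0.16380547881826177 lateral off 0.003783010006736111
0.027 0.20357071744743366 lateral off 0.002373943441574961
```

Request:
move_arm --deltas '[{"dp":[0,-0.0005,0.004],"turn":[0,0,0]},{"dp":[0,-0.001,0.008],"turn":[0,0,0]},{"dp":[0,-0.0015,0.012],"turn":[0,0,0]},{"dp":[0,-0.002,0.016],"turn":[0,0,0]},{"dp":[0,-0.002,0.02],"turn":[0,0,0]},{"dp":[0,-0.0025,0.024],"turn":[0,0,0]},{"dp":[0,-0.0025,0.028],"turn":[0,0,0]},{"dp":[0,-0.0025,0.032],"turn":[0,0,0]},{"dp":[0,-0.0025,0.036],"turn":[0,0,0]},{"dp":[0,-0.0025,0.038],"turn":[0,0,0]}]'

```text
time: 12.05
tool_pos: [0.484, -0.139, 0.1268]
tool_rot: [-2.379, 1.562, 2.584]
contact_force: [-8.2, 8.1, 2.7]
opening: -0.0
```

```bash
python3 st.py
```

```text
12.05 [ 0.48398791 -0.13904402  0.12682861] [-8.19092904  8.05586361  2.67154698] [ 1.16048667  1.37751422 -0.09351314] -1.2751230718828293e-05 [-0.031  0.018 -0.03  -0.009 -0.    -0.028]
0.019 0.3948880836495153 lateral off 0.001972895746090944
0.021 0.40779253739788945 lateral off 0.0019462502097664016
0.027 0.4465076699730008 lateral off 0.00202117808122435
```

Request:
move_arm --deltas '[{"dp":[0,0,0.004],"turn":[0,0,0]},{"dp":[0,0,0.008],"turn":[0,0,0]},{"dp":[0,0.0005,0.012],"turn":[0,0,0]},{"dp":[0,0.001,0.016],"turn":[0,0,0]},{"dp":[0,0.001,0.02],"turn":[0,0,0]},{"dp":[0,0.001,0.023],"turn":[0,0,0]},{"dp":[0,0.001,0.023],"turn":[0,0,0]},{"dp":[0,0.001,0.023],"turn":[0,0,0]}]'

```text
time: 12.85
tool_pos: [0.4915, -0.1617, 0.1268]
tool_rot: [-2.364, 1.564, 2.599]
contact_force: [-6.3, 8.2, 0.3]
opening: 0.0002
```

```bash
python3 st.py
python3 - <<'E'
from h import *
q,e=snap('scene','s9')
b=cv2.resize(q[150:270,240:380],None,fx=5.5,fy=5,interpolation=2);cv2.imwrite('pics/c18.png',b[:,:,::-1])
q,e=snap('top','t9');
b=cv2.resize(q[150:320,290:420],None,fx=4,fy=3.5,interpolation=2);cv2.imwrite('pics/c19.png',b[:,:,::-1])
E
```

```text
12.85 [ 0.49147429 -0.16171034  0.1267993 ] [-6.28592029  8.19726451  0.25729079] [ 1.21975063  1.08876245 -0.08850438] 0.00016306128101090374 [ 0.001  0.     0.001 -0.001 -0.    -0.001]
0.019 0.5489371343838704 lateral off 0.0017076649749264213
0.021 0.5619695830471984 lateral off 0.001991273120370969
0.027 0.601228142167952 lateral off 0.0030027566875563787
```

View pics/c18.png

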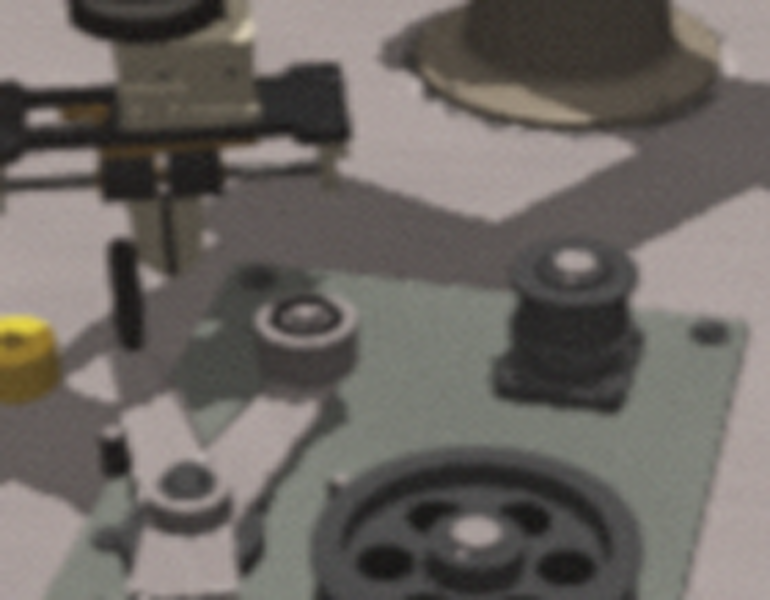

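View pics/c19.png

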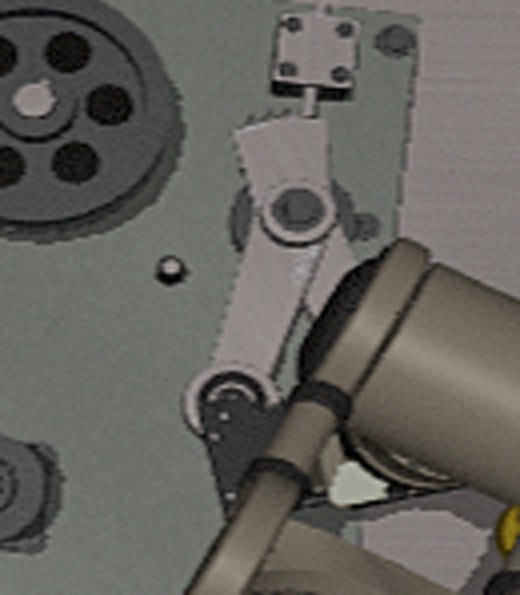

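Run:
```python
from h import *
X=onz('scene',294.9,212.6,.118);P=np.array([.6415,-.1215]);X0=onz('scene',315.2,223.5,.118)
a=[np.arctan2(*(x[:2]-P)[::-1]) for x in (X,X0)];print(X,X0,a,a[0]-a[1],np.linalg.norm(X[:2]-P))
# grip in scene: dark column top
q,e=load('s9');m=(q[195:222,255:270].max(-1)<40);v,u=np.nonzero(m);print(u.mean()+255,v.min()+195,v.max()+195)
G=onz('scene',262.3,198.5,.15);print(G,np.arctan2(*(G[:2]-P)[::-1])+2*np.pi-np.radians(170.6),np.linalg.norm(G[:2]-P))
```

```text
[ 0.51498246 -0.08710923  0.118     ] [ 0.55781447 -0.02252187  0.118     ] [np.float64(2.8761795828693435), np.float64(2.2726692971789095)] 0.603510285690434 0.13110840132547197
262.6140350877193 199 218
[ 0.50360589 -0.18198644  0.15      ] 0.5774312935713226 0.15057687328052186
```

```bash
python3 st.py; python3 -c "
from cell import robot
print(robot.hand_in())"
```

```text
12.95 [ 0.49144315 -0.16165026  0.12678549] [-6.17395424  7.70985666  1.75803748] [ 1.2236278   1.03706242 -0.02303889] 0.0002047180972090541 [-0.    -0.001  0.    -0.001 -0.001  0.   ]
0.019 0.548506829603592 lateral off 0.0017121213165876609
0.021 0.5615383002424402 lateral off 0.0019946467101302832
0.027 0.6007933407368115 lateral off 0.0030028417006856337
the job is handed in; nothing more can be done
None
```

I slid the grey steel idler wheel down onto the stub axle, let go of it, and pushed the tensioner back by its grip with shut fingers. I handed the job in at 12.95 s while still holding it there.

**Wheel:** after I let go, its top face was within about 0.5 px of the place expected for fully seated. With the arm pushed back, it still measured 131.1 mm from the pivot, against 131 mm given, so it is still on the stub. The fingers were at the grip, clear of it.

**Tensioner angle:** the estimates at the end disagree somewhat. They are 0.55–0.56 rad from the arm position, 0.58 from the grip in the picture and 0.60 from the wheel. All are above 0.50 and below the 0.64 stop.

**Push:** the last reading was about 10 N on the tool, close to the spring force given, and the arm was still.

**Not checked or not as planned:**
- I did not measure the pawl itself; that it has dropped in is inferred from the angle.
- My first move had millimetres in place of metres. The row limit cut it to a harmless 50 mm.
- The first contact with the grip gave 7 N of unexplained upward force. I raised the tool 12 mm; the upward force was still 9 N straight after, then fell during the push to about 2 N at the end.
- I saw no contact with the bystanders, but did not measure their positions again at the end.

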